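Sort out three mixed-up candle tins

ROBOT

A 6-joint arm with a two-finger parallel gripper is mounted at the origin on the work surface. World frame = base frame: x ahead of the robot, y to its left, z up, the work surface at z = 0. Lengths are in m, angles in rad, forces in N, time in s.
With the tool pointing down it reaches from about 0.35 to 0.775 m from the base axis. Payload 7.3 kg.
Tool frame: the origin (TCP) lies on the mounting face of the last link; the fingertips stand 178 mm ahead of it and the grasp point (between the pads) lies 159 mm ahead of it (robot.tcp_to_tips is the distance from the TCP to the fingertips, in m); z points along the fingers, y is the direction in which the jaws open and shut (so a half turn about z gives the same grasp; the last joint's range is limited). The gripper opens to 92 mm and grips with 3 to 60 N. Pads are 19 mm wide; open, the fingers measure 130 mm over their backs; the gripper's body (75 mm by 190 mm) begins 47 mm behind the grasp point.
Start: joints at [1.065, 0.342, 1.524, -0, 1.275, -0.146], TCP at [0.185, 0.491, 0.405] pointing down, gripper open.
Joint ranges: [-2.53, 2.53], [-0.77, 2.02], [0.04, 2.7], [-1, 4.14], [0.28, 2.66], [-3.11, 3.11]. Speed limits (rad/s): [2.57, 2.57, 3.14, 3.14, 3.14, 3.14].

INTERFACE

Orientations are given as [roll, pitch, yaw] about the fixed x, y, z axes, in that order (R = Rz(yaw) Ry(pitch) Rx(roll)).
In Python, from cell import robot, viewer gives the robot as it stands.
- The arm moves only by the shell command python3 -m creep 'ROWS' [OPENING] [FORCE]. ROWS is JSON, a list that holds one entry, the list of rows, each a list of 6 numbers: the shift along the world's x, y, z in mm, then the turn, a rotation vector about the world's x, y, z in degrees. A call has 1 to 5 rows; each row shifts and turns the pose as measured when the row begins; what a row does not reach is not made up. A row lasts 1/12 s, in which the tool goes at most 41.7 mm and 7.16 degrees, less where a joint would pass 70% of its speed; a pose out of reach is approached as far as the arm can. A call with a gripper value outside its range is refused whole. OPENING is the closure, from -1 (fully open) to 1 (shut), set as the call begins (- or left out, the last holds). The fingers move at their own pace and stop on an object; FORCE is the grip in N (left out, the last holds). Time passes only in rows, so rows that do not move let the fingers close. It gives the time, the measured TCP pose, the force and the opening at its end, in the units of the state.
- robot.observe(): the state, without advancing time (a new reading comes with each control period).
- viewer.read_camera(name): name is "scene" or "top" or "wrist"; returns the picture (480x640x3 uint8, blue, green, red); there is no depth.
- viewer.camera_model(name): a dict with "fx", "fy", "cx", "cy" (pixels), "pose" (4x4, takes a point from camera to world coordinates); the wrist camera has in their place "mount" (4x4, takes a point from camera to tool coordinates, whose origin is the TCP and whose axes are the flange's). Camera axes: x right, y up, looking along -z (the intrinsics and any distortion apply to the point x, -y, -z); pixel columns grow to the right and rows downward; lengths in m; the calibration is good to about 2 mm. A picture is of the moment at which its call begins: read the wrist's pose just before it. camera_model takes no time and is no camera call.
- robot.hand_in(): hands the job in, once; it reports no verdict.
The state is a dict: "time": time; "qpos": joint angles; "qvel": joint speeds; "joint_efforts": joint torques, N m; "tool_pos": TCP position; "tool_rot": TCP orientation; "contact_force": force on the tool from outside, world axes, zero at the start; "torque": the same for the moment, N m; "opening": finger opening in m.
Only numpy, scipy, OpenCV 4.12 (cv2) and the standard library are available. Lean on these libraries where they do the work, as an engineer would, in place of code of your own. Each camera call takes 0.05 s, during which the arm holds its last target. There are 200 camera calls.

TASK

The three tins on the candle-making table have got mixed up: move them so that the empty tin stands on the slatted wooden board, the tin packed with cardboard on the scale, and the finished candle in the cardboard tray, each in the middle of its place. Each of these places is taken by a wrong tin, so first park one tin on the free cork mat and let it go there; at the end the mat is free again. Keep the tins upright, set them down rather than drop them, and leave the tape roll, the jar and the spatula where they are.

Things in the scene. Friction and masses are not known exactly. Their poses are not given: they have to be found in the camera images.
- empty_tin: Empty open gold-coloured tin, upright, 60 mm outside diameter, 75 mm high, wall 2 mm; medium size, bare inside. Origin: centre of its underside; z points up along its axis.
- packed_tin: Low wide gold-coloured tin packed with upright radial strips of brown cardboard, no wax: 68 mm outside diameter, 60 mm high; one strip in the centre rises 7 mm above the rim. Grip it by the outside of the wall. Origin: centre of its underside; z up along its axis.
- candle_tin: Finished candle: tall slim gold-coloured tin, 50 mm outside diameter, 95 mm high, filled with solid dark brown wax to 7 mm below the rim, with (unlike the stock of eight fatter tins on a big cardboard sheet at the far left edge of the table, which is not part of the job) a single cardboard wick tab in the centre that rises 15 mm above the rim. Origin: centre of its underside; z up along its axis.
- scale: Flat grey square weighing scale, 116 x 116 mm, fixed, with a round steel platter (94 mm diameter, level top, rigid) in its middle and a small dark display strip at one edge. Origin: on the table under the platter's centre; the platter's top is 30 mm above it. z up.
- board: Slatted light wooden board, 114 x 110 mm, fixed, five slats with 5 mm gaps. Origin: on the table under its centre; its level top is 20 mm above it. z up.
- carton: Shallow open brown cardboard tray, 116 x 116 mm outside, fixed, walls 4 mm thick and 18 mm high. Origin: on the table under its centre; its inner floor is 4 mm above it (108 x 108 mm inside). z up.
- mat: Flat square cork mat, 110 x 110 mm, 5 mm thick, fixed, free at the start. Origin: on the table under its centre; its top is 5 mm above it. z up.
- tape: Bystander: grey roll of tape lying flat, 90 mm diameter, 45 mm high. Origin: centre of its underside.
- jar: Bystander: closed glass jar with a steel cap, 60 mm diameter, 75 mm high. Origin: centre of its underside.
- spatula: Bystander: spatula lying flat, 200 mm long. Origin: near its middle, on its underside; it lies along its x axis.
There are look-alikes about, which are no part of the job. Of the things like the mat, leave any that is green; of the rest the smaller one is meant.

How it is judged:
By the outcome, as a careful person would: the job done as asked, in the order asked, and still so for the second after the job is handed in, with the robot touching nothing.
It also fails if it takes over 112 s, if anything falls off the work surface, if the arm or the gripper's body presses on something with over 40 N, if the wrist force passes 120 N, or if a joint passes its speed limit or range.

## Working session

There is one attempt and no reset: what is moved stays moved. The work goes in short steps, Python scripts to look and compute and a shell command to move; the robot and the scene stay as the last step left them, time stands still between calls to the robot, and variables do not carry over. Pictures are saved under pics/ and viewed, about 12 in all and at most 16, crops included, and the job is handed in when it is done.

```bash
ls; mkdir -p pics; python3 - <<'E'
from cell import robot, viewer
import cv2,json
s=robot.observe(); print({k:s[k] for k in('time','tool_pos','tool_rot','opening')}, robot.tcp_to_tips)
for n in('scene','top','wrist'):
    cv2.imwrite(f'pics/{n}0.png',viewer.read_camera(n)); print(n,viewer.camera_model(n))
E
```

```text
pics
{'time': 0.0, 'tool_pos': array([0.18475323, 0.49125741, 0.40401703]), 'tool_rot': array([-3.13997021e+00, -2.48664498e-04,  2.78182484e+00]), 'opening': 0.09162491778039637} 0.178
scene {'fx': 467.99388027028755, 'fy': 467.99388027028755, 'cx': 322.75909014933916, 'cy': 244.57723977372217, 'pose': array([[ 4.57487043e-01, -4.85752896e-01,  7.44815232e-01,
         1.34653739e+00],
       [ 8.89216023e-01,  2.50557357e-01, -3.82773922e-01,
        -4.25174944e-01],
       [-6.85394994e-04,  8.37415748e-01,  5.46566003e-01,
         6.25428136e-01],
       [ 0.00000000e+00,  0.00000000e+00,  0.00000000e+00,
         1.00000000e+00]])}
top {'fx': 571.4790145926847, 'fy': 571.4790145926847, 'cx': 321.92139423489084, 'cy': 241.9923572607024, 'pose': array([[-0.0076051 ,  0.99868654, -0.0506691 ,  0.50507472],
       [-0.99990634, -0.00701824,  0.01175008, -0.01129217],
       [ 0.01137904,  0.05075371,  0.99864637,  1.39498316],
       [ 0.        ,  0.        ,  0.        ,  1.        ]])}
wrist {'fx': 360.07995137616535, 'fy': 360.07995137616535, 'cx': 324.3405305633544, 'cy': 240.7443194783963, 'mount': array([[-1.43395922e-04,  9.67132869e-01,  2.54271495e-01,
         6.72023528e-02],
       [ 9.99998925e-01, -2.32280236e-04,  1.44743562e-03,
        -8.47861584e-05],
       [ 1.45892481e-03,  2.54271429e-01, -9.67131796e-01,
         2.05437372e-02],
       [ 0.00000000e+00,  0.00000000e+00,  0.00000000e+00,
         1.00000000e+00]])}
```

View pics/top0.png

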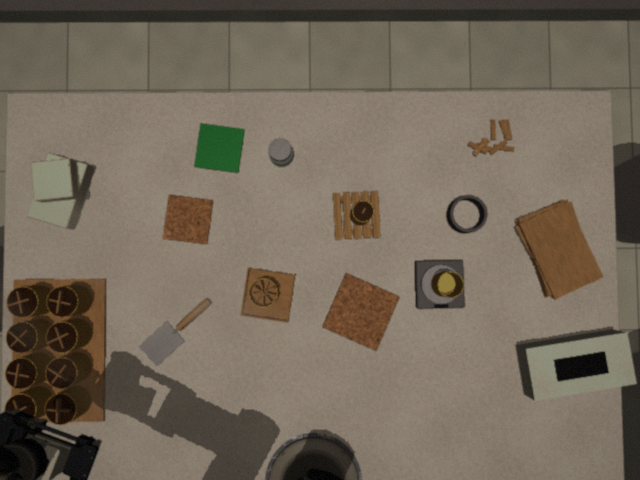

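View pics/scene0.png

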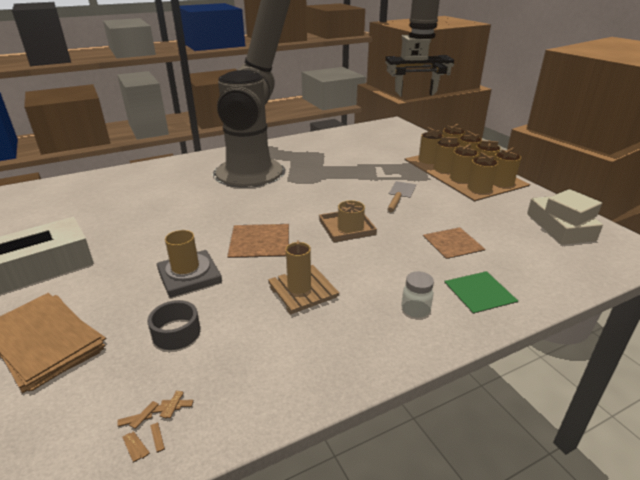

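Top view: the empty tin is on the scale at (447,284), the packed tin in the carton at (266,292) and the candle on the board at (361,212). The smaller cork mat is at (188,219), and the larger look-alike at (361,312). So the cycle is candle → mat, empty → board, packed → scale, candle → carton.

```bash
cat > h.py <<'E'
import numpy as np, cv2
from scipy.spatial.transform import Rotation as R
from cell import robot, viewer
def campose(name,s=None):
    m=viewer.camera_model(name)
    if name!='wrist': return m,np.array(m['pose'])
    T=np.eye(4); T[:3,:3]=R.from_euler('xyz',s['tool_rot']).as_matrix(); T[:3,3]=s['tool_pos']
    return m,T@m['mount']
def ray(m,P,uv):
    uv=np.atleast_2d(uv).astype(float)
    d=np.c_[(uv[:,0]-m['cx'])/m['fx'],-(uv[:,1]-m['cy'])/m['fy'],-np.ones(len(uv))]@P[:3,:3].T
    return P[:3,3],d
def onplane(m,P,uv,z):
    o,d=ray(m,P,uv); return o+d*((z-o[2])/d[:,2])[:,None]
def proj(m,P,X):
    c=(np.atleast_2d(X)-P[:3,3])@P[:3,:3]
    return np.c_[m['cx']-m['fx']*c[:,0]/c[:,2],m['cy']+m['fy']*c[:,1]/c[:,2]]
def shot(name,fn):
    s=robot.observe(); im=viewer.read_camera(name); cv2.imwrite('pics/'+fn,im); return s,im
E
python3 - <<'E'
from h import *
m,P=campose('top')
for n,uv,z in [('mat',(188,219),.005),('bigmat',(361,312),.005),('board',(357,215),.02),('candle',(362.5,211.5),.115),('scale',(440,284.5),.03),('empty',(449.5,284),.105),('carton',(268.5,294.5),.018),('packed',(264.5,290.5),.064),('jar',(280,152),.075),('tape',(467,214),.045)]:
    p=onplane(m,P,uv,z)[0]; print(n,p.round(4),np.hypot(p[0],p[1]).round(3))
im=cv2.imread('pics/top0.png')
for n,(u,v) in dict(mat=(188,219),green=(219,148),big=(361,312)).items():
    hsv=cv2.cvtColor(im,cv2.COLOR_BGR2HSV); k=(hsv[...,1]>95).astype(np.uint8)
    l=cv2.connectedComponents(k)[1]; c=cv2.findContours((l==l[v,u]).astype(np.uint8),0,2)[0]
    c=max(c,key=cv2.contourArea); r=cv2.minAreaRect(c); b=onplane(m,P,cv2.boxPoints(r),.005)
    print(n,r,b.mean(0).round(4),np.linalg.norm(b[1]-b[0]).round(3),np.linalg.norm(b[2]-b[1]).round(3))
cv2.imwrite('pics/crop.png',cv2.resize(im[180:330,220:480],None,fx=3,fy=3,interpolation=cv2.INTER_CUBIC))
E
```

```text
mat [0.6339 0.2979 0.005 ] 0.7
bigmat [ 0.4051 -0.121   0.005 ] 0.423
board [ 0.6396 -0.1127  0.02  ] 0.649
candle [ 0.6381 -0.1182  0.115 ] 0.649
scale [ 0.4707 -0.3086  0.03  ] 0.563
empty [ 0.4735 -0.3138  0.105 ] 0.568
carton [0.4497 0.1016 0.018 ] 0.461
packed [0.4609 0.1071 0.064 ] 0.473
jar [0.7826 0.0692 0.075 ] 0.786
tape [ 0.6378 -0.3727  0.045 ] 0.739
mat ((187.5655059814453, 219.00875854492188), (45.001747131347656, 44.53916931152344), 7.594643592834473) [0.634  0.2989 0.005 ] 0.109 0.11
green ((219.04998779296875, 147.64999389648438), (44.12346267700195, 43.69919967651367), 8.130102157592773) [0.809  0.2227 0.005 ] 0.108 0.108
big ((360.61309814453125, 311.45574951171875), (58.97761917114258, 59.206661224365234), 23.629377365112305) [ 0.4066 -0.1201  0.005 ] 0.143 0.143
```

View pics/crop.png

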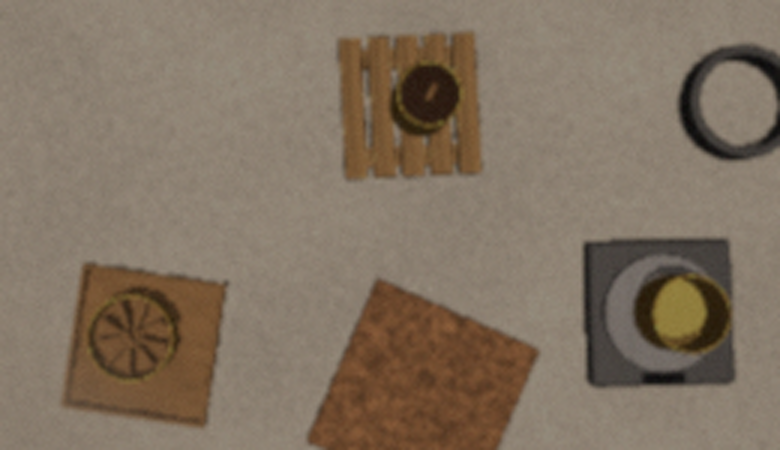

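```bash
python3 -m creep '[[[24,-32,0,0,0,0],[24,-32,0,0,0,0],[24,-32,0,0,0,0],[24,-32,0,0,0,0],[24,-32,0,0,0,0]]]' -1 ; python3 -m creep '[[[24,-32,0,0,0,0],[24,-32,0,0,0,0],[24,-32,0,0,0,0],[24,-32,0,0,0,0],[24,-32,0,0,0,0]]]'; python3 -m creep '[[[0,0,0,0,0,0]]]'
python3 -c "
from h import *
s,im=shot('wrist','w1.png'); print(s['tool_pos'],s['tool_rot'],s['time'])"
```

```text
time: 0.57
tool_pos: [0.3031, 0.3302, 0.4022]
tool_rot: [-3.14, -0.003, 2.795]
contact_force: [1.4, 0.7, 0.3]
opening: 0.0918
time: 0.98
tool_pos: [0.4259, 0.1615, 0.402]
tool_rot: [-3.14, -0.003, 2.797]
contact_force: [0.8, 0.9, 0.6]
opening: 0.092
time: 1.07
tool_pos: [0.4292, 0.1568, 0.4019]
tool_rot: [-3.139, -0.001, 2.791]
contact_force: [0.6, -0.2, 0.3]
opening: 0.0919
[0.42917758 0.15679933 0.40189402] [-3.13888266e+00 -8.96888455e-04  2.79107247e+00] 1.0667
```

View pics/w1.png

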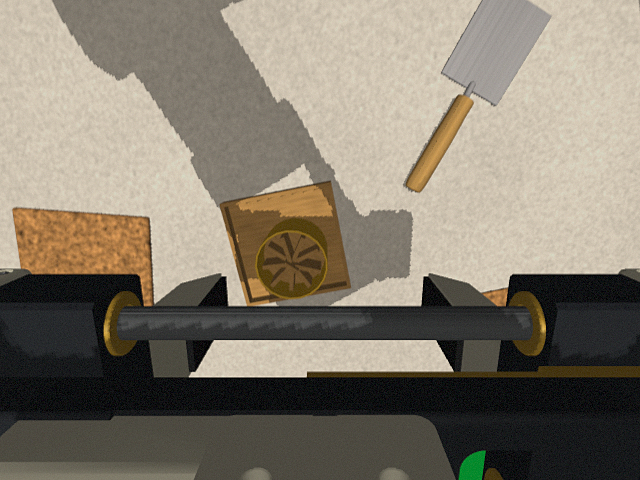

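Wrist view: carton corners are at about (221,205), (331,182), (351,287) and (248,305), with the packed tin's rim centred at about (292,264). The lower half of the picture is gripper, so objects must lie on the robot side of the TCP to be seen.

```bash
python3 - <<'E'
from h import *
s=dict(tool_pos=np.array([0.42917758,0.15679933,0.40189402]),tool_rot=np.array([-3.13888266,-8.969e-4,2.79107247]))
m,P=campose('wrist',s)
im=cv2.imread('pics/w1.png'); hsv=cv2.cvtColor(im,cv2.COLOR_BGR2HSV)
c=onplane(m,P,[(221,205),(331,182),(351,287),(248,305)],.018)
print('carton',c.mean(0),[np.linalg.norm(c[i]-c[i-1]).round(4) for i in range(4)])
e=[(256,265),(327,264),(291,229),(292,300)]
t=onplane(m,P,e,.064); print('packed',t.round(4),(t[0]+t[1])/2,(t[2]+t[3])/2,np.linalg.norm(t[0]-t[1]),np.linalg.norm(t[2]-t[3]))
# where top-camera estimates land
print(proj(m,P,[[.4609,.1071,.064],[.4497,.1016,.018]]))
print('pads',proj(m,P,P[:3,3]*0+s['tool_pos']+R.from_euler('xyz',s['tool_rot']).apply([0,0,.159])))
cv2.imwrite('pics/c1.png',cv2.resize(im[170:320,200:370],None,fx=4,fy=4,interpolation=cv2.INTER_CUBIC))
E
```

```text
carton [0.44784238 0.10735138 0.018     ] [np.float64(0.1125), np.float64(0.1143), np.float64(0.1145), np.float64(0.1144)]
packed [[0.4438 0.0823 0.064 ]
 [0.4654 0.1446 0.064 ]
 [0.423  0.1254 0.064 ]
 [0.4879 0.1009 0.064 ]] [0.45457449 0.11346432 0.064     ] [0.45543582 0.11316804 0.064     ] 0.06592136576919386 0.06933452330684582
[[287.59894808 272.77190835]
 [283.31814572 250.14667326]]
pads [[325.06340776 311.78340507]]
```

View pics/c1.png

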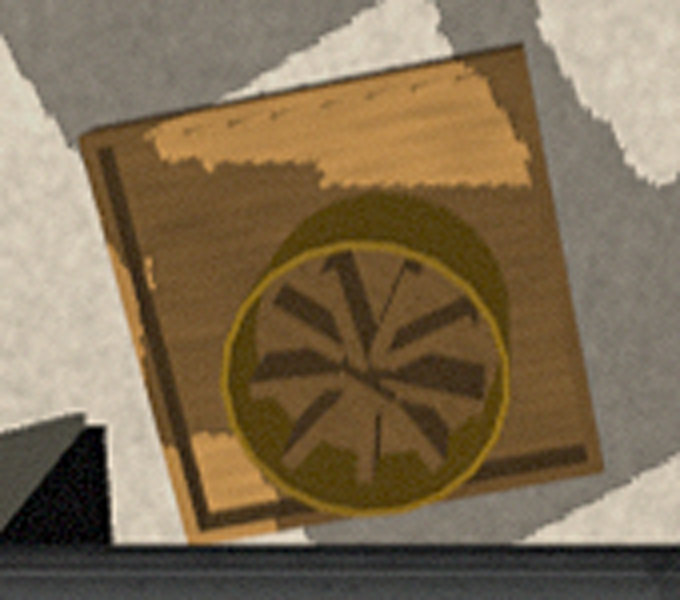

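```bash
python3 -m creep '[[[26,-29,0,0,0,0],[26,-29,0,0,0,0],[26,-29,0,0,0,0],[26,-29,0,0,0,0],[26,-29,0,0,0,0]]]' >/dev/null ; python3 -m creep '[[[26,-29,0,0,0,0],[26,-29,0,0,0,0],[26,-29,0,0,0,0],[26,-29,0,0,0,0],[26,-29,0,0,0,0]]]'>/dev/null; python3 -m creep '[[[0,0,0,0,0,0],[0,0,0,0,0,0]]]'
python3 - <<'E'
from h import *
s,im=shot('wrist','w2.png'); print(s['tool_pos'],s['tool_rot'],s['time'])
m,P=campose('wrist',s); c=proj(m,P,[[.638,-.118,.115],[.472,-.311,.1]]); print(c)
np.savez('w2.npz',p=s['tool_pos'],r=s['tool_rot'])
E
```

```text
time: 2.12
tool_pos: [0.6935, -0.1298, 0.3951]
tool_rot: [3.14, -0.018, 2.805]
contact_force: [-0.3, 0.2, 0.1]
opening: 0.0915
[ 0.69353245 -0.12983431  0.39514203] [ 3.13951165 -0.01818064  2.80541294] 2.1167
[[314.1567933  169.30745522]
 [-29.52414635  31.11652623]]
```

View pics/w2.png

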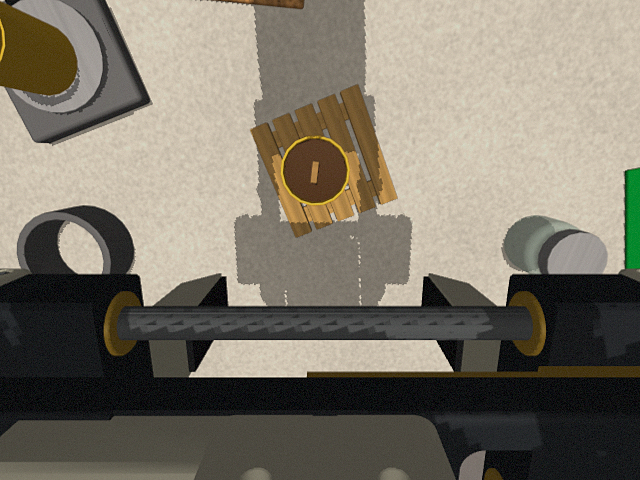

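Wrist view: candle rim centre at (315.5,171), within 2 px of my top-camera prediction. Board corners are at about (250,130), (360,84), (398,199) and (297,238). The tool has drifted about 1° in pitch.

```bash
python3 - <<'E'
from h import *
d=np.load('w2.npz'); m,P=campose('wrist',dict(tool_pos=d['p'],tool_rot=d['r']))
b=onplane(m,P,[(250,130),(360,84),(398,199),(297,238)],.02)
print('board',b.mean(0),[np.linalg.norm(b[i]-b[i-1]).round(4) for i in range(4)])
t=onplane(m,P,[(281,171),(350,171),(315.5,136),(315.5,206)],.115); print('candle',(t[0]+t[1])/2,(t[2]+t[3])/2,np.linalg.norm(t[0]-t[1]),np.linalg.norm(t[2]-t[3]))
T=R.from_euler('xyz',d['r']); c=(t[0]+t[1])/2
print('tool axis',T.as_matrix()[:,2])
# TCP target for grasp, tool down
print('target delta mm',(c[:2]-d['p'][:2])*1000, 'z', (.02+.075+.159-d['p'][2])*1000)
Rd=R.from_euler('xyz',[np.pi,0,d['r'][2]])*T.inv(); print('rotvec deg',np.degrees(Rd.as_rotvec()))
E
```

```text
board [ 0.64106439 -0.10933366  0.02      ] [np.float64(0.1133), np.float64(0.1108), np.float64(0.1132), np.float64(0.1081)]
candle [ 0.63943026 -0.11749397  0.115     ] [ 0.63995161 -0.11768111  0.115     ] 0.04912418730940775 0.04900873307445261
tool axis [-0.01647545  0.00796165 -0.99983257]
target delta mm [-54.10219265  12.34033622] z -141.14202810850972
rotvec deg [-0.45618568 -0.94403078  0.00108386]
```

```bash
python3 -m creep '[[[-27,6,0,-0.5,-1,0],[-27,6,0,0,0,0],[0,0,0,0,0,0]]]' -1 20; python3 -c "
from h import *
s=robot.observe(); print(s['tool_pos'],s['tool_rot'],s['qpos'],R.from_euler('xyz',s['tool_rot']).as_matrix()[:,2])"
```

```text
time: 2.42
tool_pos: [0.6363, -0.112, 0.39]
tool_rot: [-3.141, -0.008, 2.81]
contact_force: [1.1, 0.2, -0.0]
opening: 0.0919
[ 0.63630584 -0.11202256  0.39003756] [-3.1412064  -0.00765351  2.80982348] [-2.92773402e-01  5.81695914e-01  1.17464694e+00 -8.89882316e-05
  1.39291255e+00 -1.53178595e+00] [-0.00736188  0.00212766 -0.99997064]
```

```bash
python3 -m creep '[[[3,-6,-25,-0.1,-0.4,0],[0,0,-35,0,0,0],[0,0,-35,0,0,0],[0,0,-20,0,0,0],[0,0,0,0,0,0]]]'
```

```text
time: 2.83
tool_pos: [0.6355, -0.1075, 0.2796]
tool_rot: [3.139, 0.011, 2.819]
contact_force: [-1.2, 0.5, -0.3]
opening: 0.0916
```

```bash
python3 -m creep '[[[4,-10,0,0.2,0.6,-0.3],[0,0,0,0,0,0],[0,0,0,0,0,0]]]'; python3 -c "
from h import *
s=robot.observe(); print(s['tool_pos'],s['tool_rot'],s['qpos'],R.from_euler('xyz',s['tool_rot']).as_matrix()[:,2])"
```

```text
time: 3.08
tool_pos: [0.6403, -0.1152, 0.2832]
tool_rot: [3.139, 0.001, 2.817]
contact_force: [-0.2, -0.7, 0.5]
opening: 0.0916
[ 0.6403401  -0.1152187   0.28322224] [3.13887927e+00 1.03605298e-03 2.81714532e+00] [-0.29630774  0.67583591  1.30668588  0.00292926  1.15796045 -1.54383189] [ 0.00184698  0.00224154 -0.99999578]
```

```bash
python3 -m creep '[[[0,-2,-15,0,0,0],[0,0,-14,0,0,0],[0,0,0,0,0,0]]]';  python3 -m creep '[[[0,0,0,0,0,0],[0,0,0,0,0,0],[0,0,0,0,0,0],[0,0,0,0,0,0],[0,0,0,0,0,0]]]' 1 20
```

```text
time: 3.33
tool_pos: [0.6423, -0.1176, 0.2605]
tool_rot: [3.138, 0.013, 2.817]
contact_force: [0.2, 0.5, -0.8]
opening: 0.0918
time: 3.75
tool_pos: [0.6437, -0.118, 0.2671]
tool_rot: [3.138, 0.022, 2.817]
contact_force: [-1.0, -0.1, 0.4]
opening: 0.0632
```

```bash
python3 -m creep '[[[-3,0,-10,0.4,1.1,0]]]';  python3 -m creep '[[[0,0,0,0,0,0],[0,0,0,0,0,0],[0,0,0,0,0,0],[0,0,0,0,0,0]]]' 1 20; python3 -m creep '[[[0,0,0,0,0,0],[0,0,0,0,0,0]]]'
```

```text
time: 3.83
tool_pos: [0.6415, -0.1181, 0.2595]
tool_rot: [3.137, 0.007, 2.817]
contact_force: [0.3, -0.3, -0.0]
opening: 0.0563
time: 4.17
tool_pos: [0.6405, -0.1181, 0.2569]
tool_rot: [3.138, 0.001, 2.817]
contact_force: [-1.4, 0.3, 0.7]
opening: 0.0498
time: 4.33
tool_pos: [0.6405, -0.1181, 0.2569]
tool_rot: [3.137, 0.001, 2.817]
contact_force: [-0.3, 0.6, 0.4]
opening: 0.0497
```

```bash
python3 -m creep '[[[0,0,20,0,0,0],[0,0,25,0,0,0],[0,0,25,0,0,0],[0,0,0,0,0,0],[0,0,0,0,0,0]]]';  python3 -m creep '[[[0,30,0,0,0,0],[0,35,0,0,0,0],[0,35,0,0,0,0],[0,35,0,0,0,0],[0,35,0,0,0,0]]]'; python3 -m creep '[[[0,35,0,0,0,0],[0,35,0,0,0,0],[0,35,0,0,0,0],[0,35,0,0,0,0],[0,35,0,0,0,0]]]'; python3 -m creep '[[[0,0,0,0,0,0],[0,0,0,0,0,0],[0,0,0,0,0,0],[0,0,0,0,0,0]]]'
```

```text
time: 4.75
tool_pos: [0.6391, -0.1176, 0.3248]
tool_rot: [3.138, -0.009, 2.817]
contact_force: [-0.3, -0.0, -1.9]
opening: 0.0499
time: 5.17
tool_pos: [0.6375, 0.0496, 0.3176]
tool_rot: [-3.141, -0.015, 2.804]
contact_force: [0.7, -0.5, -1.1]
opening: 0.0498
time: 5.58
tool_pos: [0.6346, 0.2327, 0.3077]
tool_rot: [-3.134, -0.027, 2.803]
contact_force: [0.2, -0.1, -2.0]
opening: 0.0501
time: 5.92
tool_pos: [0.6318, 0.2409, 0.3004]
tool_rot: [-3.132, -0.036, 2.812]
contact_force: [0.2, -0.5, -2.3]
opening: 0.05
```

```bash
cat > need.py <<'E'
import sys; from h import *
s=robot.observe(); t=np.array(list(map(float,sys.argv[1:4])))
T=R.from_euler('xyz',s['tool_rot']); Rd=R.from_euler('xyz',[np.pi,0,float(sys.argv[4]) if len(sys.argv)>4 else s['tool_rot'][2]])*T.inv()
print('pos',s['tool_pos'].round(4),'need mm',((t-s['tool_pos'])*1000).round(1),'rot',np.degrees(Rd.as_rotvec()).round(2),'t',s['time'])
E
python3 -m creep '[[[1,29,0,-0.6,-1.8,0],[1,29,0,0,0,0]]]'; python3 need.py .634 .299 .243;python3 -m creep '[[[0,0,0,0,0,0]]]' >/dev/null;python3 need.py .634 .299 .243;python3 -m creep '[[[0,0,0,0,0,0]]]'>/dev/null; python3 need.py .634 .299 .243
```

```text
time: 6.08
tool_pos: [0.6355, 0.2921, 0.2993]
tool_rot: [-3.128, -0.003, 2.802]
contact_force: [-0.0, 0.9, -1.8]
opening: 0.0501
pos [0.6355 0.2921 0.2993] need mm [ -1.5   6.9 -56.3] rot [ 0.7  -0.45 -0.  ] t 6.0833
pos [0.6352 0.2946 0.2988] need mm [ -1.2   4.4 -55.8] rot [ 0.59 -0.46 -0.  ] t 6.1667
pos [0.6355 0.2939 0.2982] need mm [ -1.5   5.1 -55.2] rot [ 0.64 -0.49 -0.  ] t 6.25
```

```bash
python3 -m creep '[[[-1,5,-15,0.6,-0.5,0],[0,0,-20,0,0,0],[0,0,-10,0,0,0],[0,0,0,0,0,0]]]'; python3 need.py .634 .299 .243;python3 -m creep '[[[0,0,0,0,0,0]]]' >/dev/null;python3 need.py .634 .299 .243
```

```text
time: 6.58
tool_pos: [0.6359, 0.2933, 0.2525]
tool_rot: [-3.142, 0.002, 2.798]
contact_force: [0.2, -0.5, -2.4]
opening: 0.0502
pos [0.6359 0.2933 0.2525] need mm [-1.9  5.7 -9.5] rot [0.04 0.1  0.  ] t 6.5833
pos [0.6362 0.2921 0.2523] need mm [-2.2  6.9 -9.3] rot [0.08 0.04 0.  ] t 6.6667
```

```bash
python3 -m creep '[[[-2,7,-3,0,0,0],[0,0,-3,0,0,0],[0,0,-2,0,0,0],[0,0,0,0,0,0]]]'; python3 need.py .634 .299 .242
```

```text
time: 7.0
tool_pos: [0.6351, 0.2982, 0.2463]
tool_rot: [3.141, 0.004, 2.794]
contact_force: [0.0, -0.2, -2.8]
opening: 0.05
pos [0.6351 0.2982 0.2463] need mm [-1.1  0.8 -4.3] rot [ 0.03  0.21 -0.  ] t 7.0
```

```bash
for i in 1 2 3; do python3 -m creep '[[[0,0,-2,0,0.1,0]]]' | grep -E 'pos|force'; done; python3 -m creep '[[[0,0,-1,0,0,0]]]' | grep -E 'pos|force';python3 need.py .634 .299 .242
```

```text
tool_pos: [0.6352, 0.2983, 0.2451]
contact_force: [0.3, 1.1, -2.0]
tool_pos: [0.6353, 0.2984, 0.2433]
contact_force: [0.5, -0.2, -2.5]
tool_pos: [0.6354, 0.2985, 0.2419]
contact_force: [-2.3, -3.0, 16.0]
tool_pos: [0.6355, 0.2985, 0.2419]
contact_force: [-3.6, -2.1, 7.4]
pos [0.6355 0.2985 0.2419] need mm [-1.5  0.5  0.1] rot [-0.02  0.11 -0.  ] t 7.3333
```

```bash
python3 -m creep '[[[0,0,0,0,0,0],[0,0,0,0,0,0],[0,0,0,0,0,0],[0,0,0,0,0,0]]]' -1; python3 -m creep '[[[0,0,0,0,0,0],[0,0,0,0,0,0]]]';python3 -m creep '[[[0,0,25,0,0,0],[0,0,35,0,0,0],[0,0,35,0,0,0],[0,0,35,0,0,0],[0,0,20,0,0,0]]]'; python3 need.py .70 .274 .4 2.79
```

```text
time: 7.67
tool_pos: [0.6359, 0.2986, 0.2436]
tool_rot: [3.139, 0.004, 2.795]
contact_force: [0.2, 0.0, 0.4]
opening: 0.0718
time: 7.83
tool_pos: [0.636, 0.2987, 0.2436]
tool_rot: [3.138, 0.004, 2.795]
contact_force: [-0.4, -0.4, 0.4]
opening: 0.0851
time: 8.25
tool_pos: [0.6337, 0.2979, 0.3902]
tool_rot: [-3.134, -0.009, 2.795]
contact_force: [1.4, 0.2, 1.1]
opening: 0.0919
pos [0.6337 0.2979 0.3902] need mm [ 66.3 -23.9   9.8] rot [ 0.22 -0.64 -0.26] t 8.25
```

```bash
python3 -m creep '[[[-7,-40,2,0.2,-0.6,0],[-7,-40,2,0,0,0],[-7,-40,2,0,0,0],[-7,-40,2,0,0,0],[-7,-40,2,0,0,0]]]'>/dev/null;python3 -m creep '[[[-7,-40,2,0.2,-0.6,0],[-7,-40,2,0,0,0],[-7,-40,2,0,0,0],[-7,-40,2,0,0,0],[-7,-40,2,0,0,0]]]'>/dev/null; python3 need.py .53 -.335 .4;  python3 -m creep '[[[-7,-40,2,0.2,-0.6,0],[-7,-40,2,0,0,0],[-7,-40,2,0,0,0],[-7,-40,2,0,0,0],[-7,-40,2,0,0,0]]]'>/dev/null; python3 need.py .53 -.335 .4;python3 -m creep '[[[0,0,0,0,0,0],[0,0,0,0,0,0]]]';python3 need.py .53 -.335 .4 
```

```text
pos [ 0.5581 -0.1042  0.4193] need mm [ -28.1 -230.8  -19.3] rot [-0.55  1.69 -0.01] t 9.0833
pos [ 0.5199 -0.3088  0.4308] need mm [ 10.1 -26.2 -30.8] rot [-0.7   2.45 -0.03] t 9.5
time: 9.67
tool_pos: [0.5173, -0.317, 0.4305]
tool_rot: [3.119, 0.037, 2.8]
contact_force: [0.9, 0.9, -0.1]
opening: 0.0921
pos [ 0.5173 -0.317   0.4305] need mm [ 12.7 -18.  -30.5] rot [-0.51  2.45 -0.02] t 9.6667
```

```bash
python3 -m creep '[[[13,-18,-10,-0.5,2.4,0],[0,0,-10,0,0,0],[0,0,0,0,0,0],[0,0,0,0,0,0]]]'
python3 - <<'E'
from h import *
s,im=shot('wrist','w3.png'); print(s['tool_pos'],s['tool_rot'],s['time'])
m,P=campose('wrist',s); print(proj(m,P,[[.4735,-.3138,.105],[.4707,-.3086,.03]]))
np.savez('w3.npz',p=s['tool_pos'],r=s['tool_rot'])
s2,t=shot('top','top1.png')
E
```

```text
time: 10.0
tool_pos: [0.5307, -0.3341, 0.4094]
tool_rot: [3.141, -0.001, 2.8]
contact_force: [0.9, -0.3, 0.4]
opening: 0.0919
[ 0.53068447 -0.33408629  0.40937376] [ 3.14101699e+00 -1.05547593e-03  2.80004657e+00] 10.0
[[324.73688192 155.31329039]
 [328.82769934 148.81219888]]
```

View pics/w3.png

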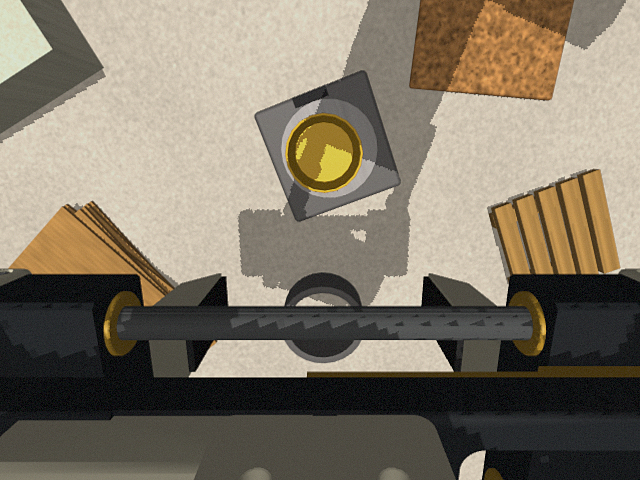

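Wrist view: empty tin rim centred at (324.3,152.5), and scale corners at about (255,115), (365,71), (400,184) and (302,221). The tape is under the gripper, well clear.

```bash
python3 - <<'E'
from h import *
d=np.load('w3.npz'); m,P=campose('wrist',dict(tool_pos=d['p'],tool_rot=d['r']))
b=onplane(m,P,[(255,115),(365,71),(400,184),(302,221)],.024)
print('scale',b.mean(0),[np.linalg.norm(b[i]-b[i-1]).round(4) for i in range(4)])
t=onplane(m,P,[(286.5,152.5),(362,152.5),(324.3,113),(324.3,192)],.105); print('empty',(t[0]+t[1])/2,(t[2]+t[3])/2,np.linalg.norm(t[0]-t[1]),np.linalg.norm(t[2]-t[3]))
im=cv2.imread('pics/w3.png'); hsv=cv2.cvtColor(im,cv2.COLOR_BGR2HSV)
# board seen again, far right: slat corners
b=onplane(m,P,[(599,168)],.02); print('board corner',b)
t1=cv2.imread('pics/top1.png')[120:330,120:480]; cv2.imwrite('pics/t1c.png',cv2.resize(t1,None,fx=2,fy=2))
E
python3 need.py .473 -.313 .33
```

```text
scale [ 0.4724487  -0.30735927  0.024     ] [np.float64(0.1124), np.float64(0.1115), np.float64(0.1113), np.float64(0.1062)]
empty [ 0.47139784 -0.31345146  0.105     ] [ 0.4721592  -0.31367877  0.105     ] 0.05782349710078691 0.058815111022292685
board corner [[ 0.57941234 -0.05886053  0.02      ]]
pos [ 0.5306 -0.3338  0.4099] need mm [-57.6  20.8 -79.9] rot [-0.04 -0.02  0.  ] t 10.1
```

View pics/t1c.png

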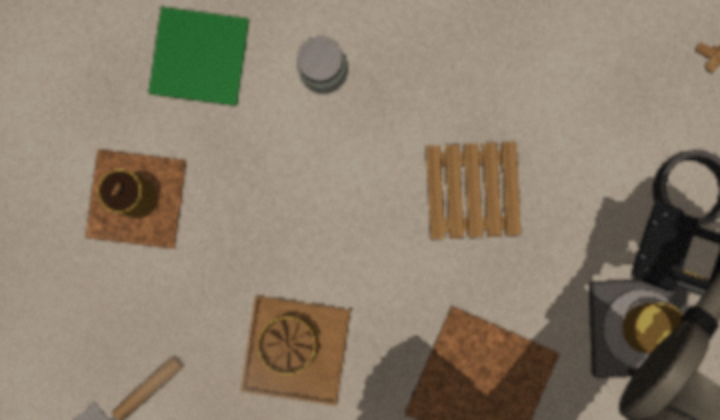

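```bash
python3 -m creep '[[[-29,10,-10,0,0,0],[-29,10,-20,0,0,0],[0,0,-20,0,0,0],[0,0,0,0,0,0],[0,0,0,0,0,0]]]'; python3 need.py .472 -.3135 .247; python3 - <<'E'
from h import *
m,P=campose('top'); im=cv2.imread('pics/top1.png'); hsv=cv2.cvtColor(im,cv2.COLOR_BGR2HSV)
k=((hsv[...,1]>85)).astype(np.uint8); k[:, :325]=0;k[:,390:]=0;k[:185]=0;k[245:]=0
pts=cv2.findNonZero(k); r=cv2.minAreaRect(pts); b=onplane(m,P,cv2.boxPoints(r),.02); print('board',r,b.mean(0),np.linalg.norm(b[1]-b[0]),np.linalg.norm(b[2]-b[1]))
print('candle',onplane(m,P,[(180.3,214.8)],.1))
E
```

```text
time: 10.52
tool_pos: [0.4707, -0.3085, 0.3625]
tool_rot: [-3.141, 0.006, 2.806]
contact_force: [0.9, -1.1, 0.7]
opening: 0.0916
pos [ 0.4707 -0.3085  0.3625] need mm [   1.3   -5.  -115.5] rot [0.16 0.33 0.  ] t 10.5167
board ((356.25, 214.75), (46.829917907714844, 45.410831451416016), 86.98721313476562) [ 0.64029545 -0.11096543  0.02      ] 0.11008279937199496 0.11363937192110944
candle [[0.63479153 0.29423601 0.1       ]]
```

```bash
python3 -m creep '[[[1,-5,-15,0.2,0.3,0],[0,0,-25,0,0,0],[0,0,-25,0,0,0],[0,0,0,0,0,0],[0,0,0,0,0,0]]]'; python3 need.py .472 -.3135 .247
```

```text
time: 10.93
tool_pos: [0.4757, -0.3155, 0.3004]
tool_rot: [-3.137, 0.013, 2.808]
contact_force: [0.5, -0.9, 0.8]
opening: 0.0923
pos [ 0.4757 -0.3155  0.3004] need mm [ -3.7   2.  -53.4] rot [0.47 0.63 0.  ] t 10.9333
```

```bash
python3 -m creep '[[[-4,2,-10,0.5,0.6,0],[0,0,-20,0,0,0],[0,0,-15,0,0,0],[0,0,-5,0,0,0],[0,0,0,0,0,0]]]'; python3 need.py .472 -.3135 .247
```

```text
time: 11.35
tool_pos: [0.4734, -0.315, 0.2531]
tool_rot: [-3.139, 0.007, 2.809]
contact_force: [0.5, -0.0, 0.4]
opening: 0.0919
pos [ 0.4734 -0.315   0.2531] need mm [-1.4  1.5 -6.1] rot [0.25 0.34 0.  ] t 11.35
```

```bash
python3 -m creep '[[[-1,2,-4,0.3,0.3,0],[0,0,0,0,0,0],[0,0,0,0,0,0],[0,0,0,0,0,0],[0,0,0,0,0,0]]]' 1 15; python3 -m creep '[[[0,0,0,0,0,0],[0,0,0,0,0,0],[0,0,0,0,0,0]]]'; python3 need.py .472 -.3135 .247
```

```text
time: 11.77
tool_pos: [0.4732, -0.3136, 0.2524]
tool_rot: [-3.141, 0.004, 2.809]
contact_force: [0.0, 0.2, 0.8]
opening: 0.0632
time: 12.02
tool_pos: [0.4733, -0.3137, 0.2533]
tool_rot: [-3.14, 0.006, 2.809]
contact_force: [0.4, 0.1, -1.3]
opening: 0.0604
pos [ 0.4733 -0.3137  0.2533] need mm [-1.3  0.2 -6.3] rot [0.17 0.29 0.  ] t 12.0167
```

```bash
python3 -m creep '[[[0,0,20,0.2,0.3,0],[0,0,25,0,0,0],[0,0,10,0,0,0],[0,0,0,0,0,0]]]'; python3 -m creep '[[[21,25,0,0,0,0],[21,25,0,0,0,0],[21,25,0,0,0,0],[21,25,0,0,0,0]]]'>/dev/null;python3 need.py .641 -.1115 .2433;  python3 -m creep '[[[21,25,0,0,0,0],[21,25,0,0,0,0],[21,25,0,0,0,0],[0,0,0,0,0,0],[0,0,0,0,0,0]]]'; python3 need.py .641 -.1115 .2433
```

```text
time: 12.35
tool_pos: [0.4727, -0.3132, 0.3085]
tool_rot: [3.139, -0.005, 2.809]
contact_force: [0.4, -0.6, -1.2]
opening: 0.0603
pos [ 0.5554 -0.2154  0.3065] need mm [ 85.6 103.9 -63.2] rot [-0.07 -0.26 -0.  ] t 12.6833
time: 13.1
tool_pos: [0.6232, -0.1304, 0.2998]
tool_rot: [3.14, -0.01, 2.804]
contact_force: [-0.8, -0.7, -0.1]
opening: 0.0607
pos [ 0.6232 -0.1304  0.2998] need mm [ 17.8  18.9 -56.5] rot [-0.28 -0.5   0.  ] t 13.1
```

```bash
python3 -m creep '[[[18,19,-10,-0.3,-0.5,0],[0,0,-15,0,0,0],[0,0,-15,0,0,0],[0,0,0,0,0,0],[0,0,0,0,0,0]]]'; python3 need.py .641 -.1115 .2433
```

```text
time: 13.52
tool_pos: [0.6399, -0.1127, 0.2548]
tool_rot: [-3.14, -0.003, 2.803]
contact_force: [0.0, -0.2, 0.1]
opening: 0.0605
pos [ 0.6399 -0.1127  0.2548] need mm [  1.1   1.2 -11.5] rot [ 0.02 -0.21 -0.  ] t 13.5167
```

```bash
python3 -m creep '[[[1,1,-4,0,-0.2,0],[0,0,-4,0,0,0],[0,0,0,0,0,0]]]'|grep -E 'pos|force'; for i in 1 2 3; do python3 -m creep '[[[0,0,-2,0,0,0]]]' | grep -E 'pos|force'; done; python3 need.py .641 -.1115 .2433
```

```text
tool_pos: [0.6402, -0.1138, 0.2472]
contact_force: [0.1, 0.2, -1.3]
tool_pos: [0.6404, -0.1142, 0.2459]
contact_force: [-0.6, -0.0, -0.5]
tool_pos: [0.6403, -0.1145, 0.2442]
contact_force: [-0.3, 0.2, -1.3]
tool_pos: [0.6404, -0.1147, 0.2425]
contact_force: [-0.5, 0.3, -1.1]
pos [ 0.6404 -0.1147  0.2425] need mm [0.6 3.2 0.8] rot [0.1  0.21 0.  ] t 14.0167
```

```bash
python3 -m creep '[[[1,4,0,0.1,0.2,0]]]'|grep -E 'pos|force'; for i in 1 2 ; do python3 -m creep '[[[0,0,-1,0,0,0]]]' | grep -E 'pos|force'; done; python3 need.py .641 -.1115 .2433
```

```text
tool_pos: [0.6414, -0.1113, 0.2428]
contact_force: [0.6, 0.4, 0.1]
tool_pos: [0.6416, -0.1105, 0.2425]
contact_force: [-2.8, 4.6, 9.2]
tool_pos: [0.6416, -0.1103, 0.2425]
contact_force: [-4.8, -2.2, 7.9]
pos [ 0.6416 -0.1103  0.2425] need mm [-0.6 -1.2  0.8] rot [ 0.01  0.08 -0.  ] t 14.2667
```

Contact on the board, at the expected height. I'll release, rise, and go back for the packed tin.

```bash
python3 -m creep '[[[0,0,0,0,0,0],[0,0,0,0,0,0],[0,0,0,0,0,0],[0,0,0,0,0,0],[0,0,0,0,0,0]]]' -1; python3 -m creep '[[[0,0,25,0,0,0],[0,0,35,0,0,0],[0,0,35,0,0,0],[0,0,35,0,0,0],[0,0,0,0,0,0]]]'; python3 need.py .515 .09 .4 2.8
```

```text
time: 14.68
tool_pos: [0.642, -0.1094, 0.2432]
tool_rot: [3.141, 0.003, 2.8]
contact_force: [-1.0, 0.3, 0.4]
opening: 0.0888
time: 15.1
tool_pos: [0.6404, -0.1088, 0.3741]
tool_rot: [3.141, -0.007, 2.8]
contact_force: [0.4, -0.0, 0.7]
opening: 0.0919
pos [ 0.6404 -0.1088  0.3741] need mm [-125.4  198.8   25.9] rot [-0.15 -0.35  0.  ] t 15.1
```

```bash
python3 -m creep '[[[-20,33,5,-0.1,-0.3,0],[-21,33,5,0,0,0],[-21,33,5,0,0,0],[-21,33,5,0,0,0],[-21,33,5,0,0,0]]]'>/dev/null; python3 -m creep '[[[-10,20,0,0,0,0],[0,0,0,0,0,0],[0,0,0,0,0,0]]]';python3 need.py .515 .09 .4 2.8
python3 - <<'E'
from h import *
s,im=shot('wrist','w4.png'); print(s['tool_pos'],s['tool_rot'],s['time'])
m,P=campose('wrist',s); print(proj(m,P,[[.4565,.110,.064],[.4485,.105,.018]]))
np.savez('w4.npz',p=s['tool_pos'],r=s['tool_rot'])
s2,t=shot('top','top2.png')
cv2.imwrite('pics/c4.png',np.hstack([cv2.resize(im[30:280,190:440],(500,500)),cv2.resize(t[180:250,320:395],(300,280)).repeat(1,0) if 0 else cv2.copyMakeBorder(cv2.resize(t[180:250,320:395],(300,280)),0,220,0,0,0)]))
E
```

```text
time: 15.77
tool_pos: [0.5202, 0.0808, 0.4005]
tool_rot: [3.139, 0.006, 2.796]
contact_force: [0.5, 0.1, -0.8]
opening: 0.0915
pos [0.5202 0.0808 0.4005] need mm [-5.2  9.2 -0.5] rot [-0.02  0.36  0.22] t 15.7667
[0.52023414 0.08080182 0.40053755] [3.13912165 0.00579243 2.79608385] 15.7667
[[330.99290955 140.45079116]
 [322.42759966 134.60181098]]
```

View pics/c4.png

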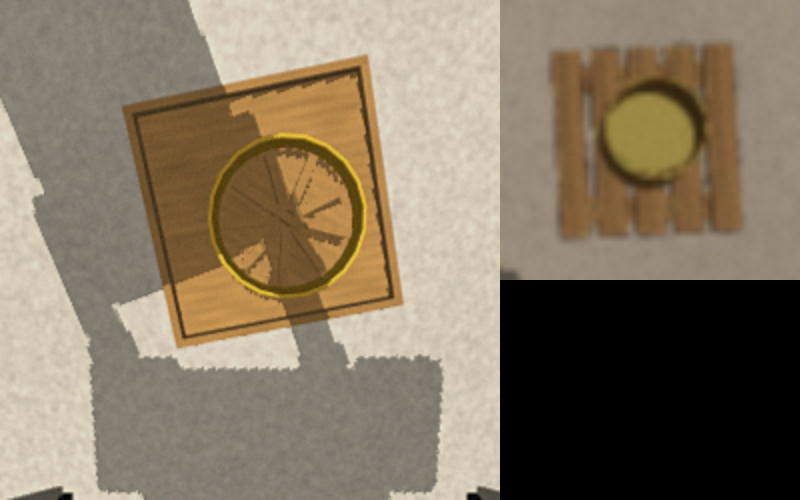

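The packed tin's rim is centred at (333.5,137.5) full-image px, and the carton corners are sharp. The empty tin stands upright on the board.

```bash
python3 - <<'E'
from h import *
d=np.load('w4.npz'); m,P=campose('wrist',dict(tool_pos=d['p'],tool_rot=d['r']))
f=lambda q:np.array(q)/2-.25+[190,30]
b=onplane(m,P,f([(123,105),(368,55),(403,303),(178,348)]),.018)
print('carton',b.mean(0),[np.linalg.norm(b[i]-b[i-1]).round(4) for i in range(4)])
t=onplane(m,P,f([(209,215),(366,215),(288,133),(288,298)]),.064); print('packed',(t[0]+t[1])/2,(t[2]+t[3])/2,np.linalg.norm(t[0]-t[1]),np.linalg.norm(t[2]-t[3]))
m,P=campose('top'); print('empty on board',onplane(m,P,[(357.9,212.4)],.095))
E
python3 need.py .456 .111 .3
```

```text
carton [0.44825854 0.10644869 0.018     ] [np.float64(0.1159), np.float64(0.1151), np.float64(0.1145), np.float64(0.115)]
packed [0.45476934 0.1128601  0.064     ] [0.45593331 0.11266955 0.064     ] 0.06613917250659256 0.06689223901022201
empty on board [[ 0.63817398 -0.10933551  0.095     ]]
pos [0.5209 0.0797 0.4002] need mm [ -64.9   31.3 -100.2] rot [-0.02  0.34 -0.  ] t 15.8667
```

```bash
python3 -m creep '[[[-32,16,-20,0,0.3,0],[-32,16,-30,0,0,0],[0,0,-30,0,0,0],[0,0,0,0,0,0],[0,0,0,0,0,0]]]'>/dev/null; python3 need.py .456 .111 .211;  python3 -m creep '[[[0,0,0,0,0,0]]]'>/dev/null; python3 need.py .456 .111 .211
```

```text
pos [0.4588 0.1071 0.3183] need mm [  -2.8    3.9 -107.3] rot [ 0.07  0.32 -0.  ] t 16.2833
pos [0.4599 0.1063 0.3187] need mm [  -3.9    4.7 -107.7] rot [ 0.08  0.31 -0.  ] t 16.3667
```

```bash
python3 -m creep '[[[-4,5,-20,0.1,0.3,0],[0,0,-30,0,0,0],[0,0,-20,0,0,0],[0,0,0,0,0,0],[0,0,0,0,0,0]]]'>/dev/null; python3 need.py .456 .111 .211;  python3 -m creep '[[[0,0,0,0,0,0]]]'>/dev/null; python3 need.py .456 .111 .211
```

```text
pos [0.4645 0.1082 0.2545] need mm [ -8.5   2.8 -43.5] rot [-0.06  1.08 -0.  ] t 16.7833
pos [0.4656 0.1078 0.2558] need mm [ -9.6   3.2 -44.8] rot [-0.06  1.18 -0.  ] t 16.8667
```

```bash
python3 -m creep '[[[-10,3,-10,0,1.2,0],[0,0,-18,0,0,0],[0,0,-12,0,0,0],[0,0,0,0,0,0],[0,0,0,0,0,0]]]'>/dev/null; python3 need.py .456 .111 .211;  python3 -m creep '[[[0,0,0,0,0,0]]]'>/dev/null; python3 need.py .456 .111 .211
```

```text
pos [0.4565 0.111  0.2197] need mm [-0.5  0.  -8.7] rot [-0.11  0.4  -0.  ] t 17.2833
pos [0.4564 0.1111 0.2203] need mm [-0.4 -0.1 -9.3] rot [-0.12  0.41 -0.  ] t 17.3667
```

```bash
python3 -m creep '[[[-1,0,-9,-0.1,0.4,0],[0,0,0,0,0,0],[0,0,0,0,0,0]]]' | grep -E 'pos|force'; python3 -m creep '[[[0,0,-2,0,0,0],[0,0,0,0,0,0],[0,0,0,0,0,0],[0,0,0,0,0,0],[0,0,0,0,0,0]]]' 1 20; python3 -m creep '[[[0,0,0,0,0,0],[0,0,0,0,0,0]]]'; python3 need.py .456 .111 .211
```

```text
tool_pos: [0.4557, 0.1113, 0.2125]
contact_force: [0.3, 0.3, 0.4]
time: 18.03
tool_pos: [0.4559, 0.1113, 0.2108]
tool_rot: [3.14, 0.003, 2.776]
contact_force: [0.4, 0.7, -0.9]
opening: 0.0667
time: 18.2
tool_pos: [0.4559, 0.1113, 0.2108]
tool_rot: [3.14, 0.003, 2.776]
contact_force: [-0.8, 0.4, -0.7]
opening: 0.0667
pos [0.4559 0.1113 0.2108] need mm [ 0.1 -0.3  0.2] rot [-0.03  0.21 -0.  ] t 18.2
```

```bash
python3 -m creep '[[[0,0,20,0,0.2,0],[0,0,25,0,0,0],[0,0,25,0,0,0],[0,0,0,0,0,0],[0,0,0,0,0,0]]]'; python3 - <<'E'
from h import *
s,t=shot('scene','s3.png'); s,w=shot('wrist','w5.png')
cv2.imwrite('pics/s3c.png',np.hstack([cv2.resize(t[100:260,250:450],(500,400)),cv2.resize(w[190:340,200:440],(300,188)).repeat(1,0) if 0 else cv2.copyMakeBorder(cv2.resize(w[180:380,200:450],(300,240)),0,160,0,0,0)]))
E
python3 need.py .472 -.308 .24
```

```text
time: 18.62
tool_pos: [0.4546, 0.1111, 0.2817]
tool_rot: [-3.139, -0.006, 2.776]
contact_force: [0.3, -0.3, -1.4]
opening: 0.0665
pos [0.4547 0.1111 0.281 ] need mm [  17.3 -419.1  -41. ] rot [ 0.   -0.39 -0.  ] t 18.7167
```

View pics/s3c.png

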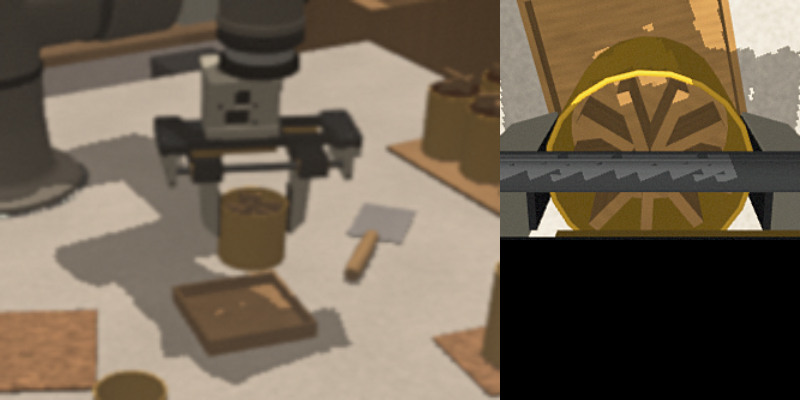

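```bash
python3 - <<'E'
from h import *
M=np.array(viewer.camera_model('wrist')['mount']);m=viewer.camera_model('wrist')
f=lambda q:(np.array(q)-[500,0]+.5)/1.2-.5+[200,180]
print((onplane(m,M,f([(650,71),(549,150),(750,150),(556,130),(743,130),(555,212),(744,212)]),.1468)*1000).round(1))
E
```

```text
[[ 3.460e+01 -1.000e-01  1.468e+02]
 [ 8.700e+00 -3.210e+01  1.468e+02]
 [ 8.800e+00  3.160e+01  1.468e+02]
 [ 1.550e+01 -2.950e+01  1.468e+02]
 [ 1.560e+01  2.900e+01  1.468e+02]
 [-1.350e+01 -3.140e+01  1.468e+02]
 [-1.340e+01  3.100e+01  1.468e+02]]
```

```bash
python3 -m creep '[[[1,-30,4,0,-0.4,0],[2,-37,4,0,0,0],[2,-37,2,0,0,0],[2,-37,2,0,0,0],[2,-37,2,0,0,0]]]'|grep -E 'pos|force'; python3 need.py .472 -.308 .2368; python3 -m creep '[[[1,-37,2,0,0,0],[2,-37,2,0,0,0],[2,-37,2,0,0,0],[2,-37,2,0,0,0],[1,-20,2,0,0,0]]]'|grep -E 'pos|force'; python3 -m creep '[[[0,0,0,0,0,0],[0,0,0,0,0,0]]]' >/dev/null;python3 need.py .472 -.308 .2368
```

```text
tool_pos: [0.4611, -0.0667, 0.2893]
contact_force: [0.8, 0.1, -1.4]
pos [ 0.4611 -0.0667  0.2893] need mm [  10.9 -241.3  -52.5] rot [-0.2 -0.6 -0. ] t 19.1333
tool_pos: [0.4663, -0.2453, 0.2925]
contact_force: [0.6, -0.1, -0.8]
pos [ 0.4655 -0.25    0.2896] need mm [  6.5 -58.  -52.8] rot [-0.56 -1.32  0.  ] t 19.7167
```

```bash
python3 -m creep '[[[3,-29,0,-0.5,-1.3,0],[3,-29,0,0,0,0],[0,0,-15,0,0,0],[0,0,-10,0,0,0],[0,0,0,0,0,0]]]'|grep -E 'pos|force'; python3 need.py .472 -.308 .2368;python3 -m creep '[[[0,0,0,0,0,0]]]' >/dev/null;python3 need.py .472 -.308 .2368
```

```text
tool_pos: [0.4713, -0.3044, 0.2586]
contact_force: [-0.8, -0.3, -1.9]
pos [ 0.4713 -0.3044  0.2586] need mm [  0.7  -3.6 -21.8] rot [-0.49 -0.39  0.  ] t 20.1333
pos [ 0.4712 -0.3031  0.2576] need mm [  0.8  -4.9 -20.8] rot [-0.62 -0.51  0.  ] t 20.2167
```

```bash
python3 -m creep '[[[1,-5,-6,-0.6,-0.5,0],[0,0,-6,0,0,0],[0,0,-3,0,0,0],[0,0,0,0,0,0]]]'|grep -E 'pos|force'; python3 need.py .472 -.308 .2368;python3 -m creep '[[[0,0,0,0,0,0]]]' >/dev/null;python3 need.py .472 -.308 .2368
```

```text
tool_pos: [0.4729, -0.3054, 0.2417]
contact_force: [0.3, -0.1, -1.2]
pos [ 0.4729 -0.3054  0.2417] need mm [-0.9 -2.6 -4.9] rot [-0.    0.01 -0.  ] t 20.55
pos [ 0.473  -0.3051  0.2416] need mm [-1.  -2.9 -4.8] rot [-0.01 -0.    0.  ] t 20.6333
```

```bash
python3 -m creep '[[[-1,-4,-2,0,0,0],[0,0,-1,0,0,0]]]'|grep -E 'pos|force'; for i in 1 2 3; do python3 -m creep '[[[0,0,-1.5,0,0,0]]]' | grep -E 'pos|force'; done; python3 need.py .472 -.308 .2368
```

```text
tool_pos: [0.4721, -0.3092, 0.2391]
contact_force: [0.1, -0.4, -1.9]
tool_pos: [0.4722, -0.3095, 0.2378]
contact_force: [0.1, -0.8, -1.4]
tool_pos: [0.4721, -0.3096, 0.2367]
contact_force: [-5.8, 4.8, 18.7]
tool_pos: [0.4721, -0.3096, 0.2367]
contact_force: [-6.7, 5.4, 21.4]
pos [ 0.4721 -0.3096  0.2367] need mm [-0.1  1.6  0.1] rot [0.08 0.12 0.  ] t 21.05
```

```bash
python3 -m creep '[[[0,0,0,0,0,0],[0,0,0,0,0,0],[0,0,0,0,0,0],[0,0,0,0,0,0],[0,0,0,0,0,0]]]' -1; python3 -m creep '[[[0,0,25,0,0,0],[0,0,35,0,0,0],[0,0,35,0,0,0],[0,0,35,0,0,0],[0,0,25,0,0,0]]]'>/dev/null; python3 -m creep '[[[28,-10,0,0,0,0],[28,-10,0,0,0,0],[0,0,0,0,0,0],[0,0,0,0,0,0]]]'; python3 - <<'E'
from h import *
s,im=shot('wrist','w6.png'); print(s['tool_pos'],s['tool_rot'],s['time'])
m,P=campose('wrist',s); print(proj(m,P,[[.472,-.308,.09],[.472,-.308,.03]]))
np.savez('w6.npz',p=s['tool_pos'],r=s['tool_rot'])
cv2.imwrite('pics/c6.png',cv2.resize(im[30:280,190:490],None,fx=2.4,fy=2.4))
E
```

```text
time: 21.47
tool_pos: [0.4722, -0.3101, 0.2382]
tool_rot: [-3.14, 0.006, 2.789]
contact_force: [-1.3, -0.3, -0.0]
opening: 0.0912
time: 22.22
tool_pos: [0.5279, -0.3292, 0.4]
tool_rot: [-3.141, 0.002, 2.788]
contact_force: [-0.4, 0.0, -0.3]
opening: 0.0917
[ 0.52786457 -0.32922448  0.40003442] [-3.14125743e+00  2.20542341e-03  2.78778361e+00] 22.2167
[[325.83960467 155.01976413]
 [325.6982546  153.34746386]]
```

View pics/c6.png

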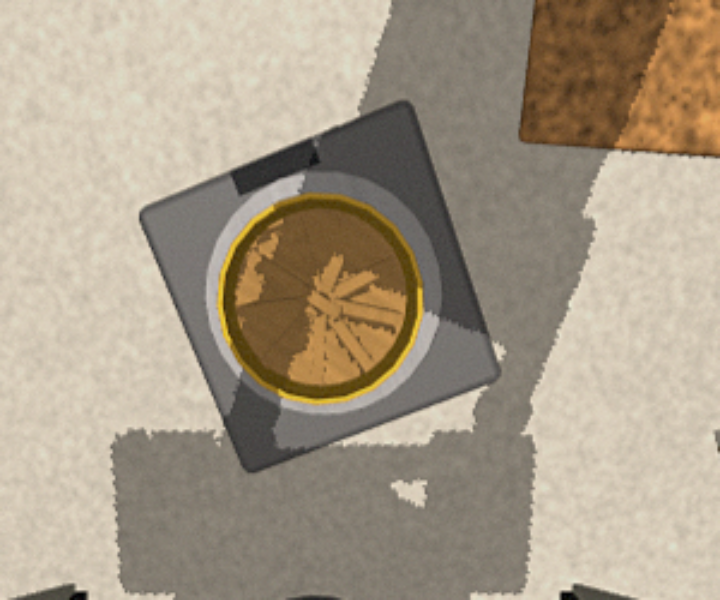

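The packed tin is centred on the platter: rim (320,298) against platter (323,292) in the crop, and about 4 px of that is expected parallax, so roughly 1–2 mm off. Next is the candle on the mat.

```bash
python3 -m creep '[[[7,38,0,0,0,0],[7,40,0,0,0,0],[7,40,0,0,0,0],[7,40,0,0,0,0],[7,40,0,0,0,0]]]'>/dev/null; python3 need.py .635 .2975 .36; python3 -m creep '[[[7,40,0,0,0,0],[7,40,0,0,0,0],[7,40,0,0,0,0],[7,40,0,0,0,0],[7,40,0,0,0,0]]]'>/dev/null; python3 need.py .635 .2975 .36
```

```text
pos [ 0.557  -0.1324  0.3955] need mm [ 78.  429.9 -35.5] rot [ 0.02 -0.34 -0.  ] t 22.6833
pos [0.5862 0.074  0.3936] need mm [ 48.8 223.5 -33.6] rot [-0.01 -0.76 -0.  ] t 23.1
```

```bash
python3 -m creep '[[[9,40,0,0,-0.7,0],[9,40,0,0,0,0],[9,40,0,0,0,0],[9,40,0,0,0,0],[9,40,0,0,0,0]]]'>/dev/null; python3 -m creep '[[[0,0,0,0,0,0],[0,0,0,0,0,0]]]'>/dev/null; python3 need.py .635 .2975 .36
```

```text
pos [0.6243 0.2862 0.3892] need mm [ 10.7  11.3 -29.2] rot [ 0.05 -0.65 -0.  ] t 23.6833
```

```bash
python3 -m creep '[[[11,11,-20,0,-0.6,0],[0,0,-25,0,0,0],[0,0,-20,0,0,0],[0,0,0,0,0,0],[0,0,0,0,0,0]]]'>/dev/null; python3 need.py .635 .2975 .242;  python3 -m creep '[[[0,0,0,0,0,0]]]'>/dev/null; python3 need.py .635 .2975 .242
```

```text
pos [0.6331 0.294  0.3223] need mm [  1.9   3.5 -80.3] rot [ 0.14 -0.18 -0.  ] t 24.1
pos [0.633  0.293  0.3225] need mm [  2.    4.5 -80.5] rot [ 0.17 -0.25 -0.  ] t 24.1833
```

```bash
python3 -m creep '[[[2,5,-15,0.2,-0.2,0],[0,0,-20,0,0,0],[0,0,-20,0,0,0],[0,0,-10,0,0,0],[0,0,0,0,0,0]]]'>/dev/null; python3 need.py .635 .2975 .242;  python3 -m creep '[[[0,0,0,0,0,0]]]'; python3 need.py .635 .2975 .242
```

```text
pos [0.6367 0.295  0.2661] need mm [ -1.7   2.5 -24.1] rot [-0.28  0.76 -0.  ] t 24.6
time: 24.68
tool_pos: [0.637, 0.2947, 0.2673]
tool_rot: [3.132, 0.011, 2.771]
contact_force: [1.1, -0.9, -0.1]
opening: 0.092
pos [0.637  0.2947 0.2673] need mm [ -2.    2.8 -25.3] rot [-0.29  0.81 -0.  ] t 24.6833
```

```bash
python3 -m creep '[[[-2,3,-12,-0.3,0.8,0],[0,0,-10,0,0,0],[0,0,-3,0,0,0],[0,0,0,0,0,0]]]'>/dev/null; python3 need.py .635 .2975 .242;  python3 -m creep '[[[0,0,0,0,0,0]]]'; python3 need.py .635 .2975 .242
```

```text
pos [0.6357 0.298  0.2447] need mm [-0.7 -0.5 -2.7] rot [-0.09  0.29 -0.  ] t 25.0167
time: 25.1
tool_pos: [0.6357, 0.298, 0.2445]
tool_rot: [3.139, 0.004, 2.771]
contact_force: [0.3, -0.6, 0.2]
opening: 0.0918
pos [0.6357 0.298  0.2445] need mm [-0.7 -0.5 -2.5] rot [-0.08  0.27 -0.  ] t 25.1
```

```bash
python3 -m creep '[[[0,0,-1,-0.1,0.3,0],[0,0,0,0,0,0],[0,0,0,0,0,0],[0,0,0,0,0,0],[0,0,0,0,0,0]]]' 1 20 >/dev/null;  python3 -m creep '[[[0,0,0,0,0,0],[0,0,0,0,0,0],[0,0,0,0,0,0],[0,0,0,0,0,0]]]';python3 -m creep '[[[0,0,0,0,0,0]]]'; python3 need.py .635 .2975 .242
python3 - <<'E'
from h import *
s,w=shot('wrist','w7.png'); cv2.imwrite('pics/c7.png',cv2.resize(w[200:360,230:430],None,fx=3,fy=3))
E
```

```text
time: 25.85
tool_pos: [0.636, 0.2982, 0.2448]
tool_rot: [3.141, 0.001, 2.771]
contact_force: [0.6, -0.2, -0.3]
opening: 0.0501
time: 25.93
tool_pos: [0.636, 0.2982, 0.2448]
tool_rot: [3.141, 0.001, 2.771]
contact_force: [0.2, 0.8, -0.4]
opening: 0.0497
pos [0.636  0.2982 0.2448] need mm [-1.  -0.7 -2.8] rot [-0.01  0.05 -0.  ] t 25.9333
```

View pics/c7.png

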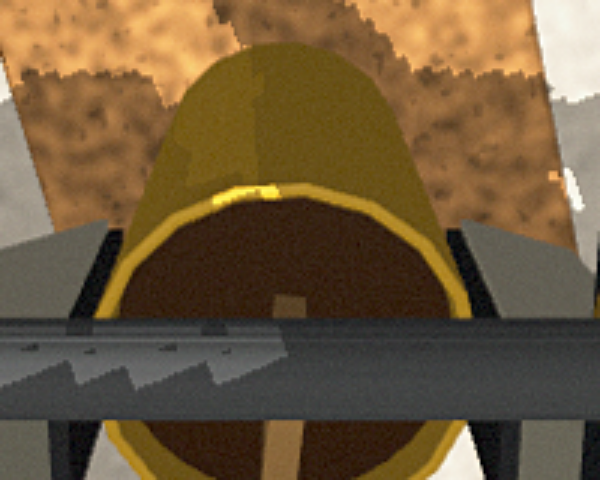

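```bash
python3 - <<'E'
from h import *
m=viewer.camera_model('wrist');M=np.array(m['mount'])
print((onplane(m,M,[(324.8,260.9)],.1448)*1000).round(1))
E
python3 -m creep '[[[0,0,20,0,0,0],[0,0,25,0,0,0],[0,0,25,0,0,0],[0,0,15,0,0,0],[0,0,0,0,0,0]]]'; python3 need.py .448 .105 .2438
```

```text
[[ 2.700e+01 -1.000e-01  1.448e+02]]
time: 26.4
tool_pos: [0.6346, 0.2977, 0.3282]
tool_rot: [-3.136, -0.007, 2.771]
contact_force: [0.2, 0.3, -1.3]
opening: 0.0503
pos [0.6346 0.2977 0.3282] need mm [-186.6 -192.7  -84.4] rot [ 0.18 -0.49 -0.  ] t 26.4
```

```bash
python3 -m creep '[[[-20,-20,0,0.2,-0.5,0],[-23,-24,0,0,0,0],[-23,-24,0,0,0,0],[-23,-24,0,0,0,0],[-23,-24,0,0,0,0]]]'>/dev/null; python3 -m creep '[[[-23,-24,0,0,0,0],[-23,-24,0,0,0,0],[-10,-10,0,0,0,0],[0,0,0,0,0,0]]]' >/dev/null; python3 need.py .45 .105 .2438;python3 -m creep '[[[0,0,0,0,0,0]]]'>/dev/null; python3 need.py .45 .105 .2438
```

```text
pos [0.4543 0.1181 0.3168] need mm [ -4.3 -13.1 -73. ] rot [ 0.05 -0.65 -0.  ] t 27.15
pos [0.4539 0.1177 0.3164] need mm [ -3.9 -12.7 -72.6] rot [ 0.05 -0.69 -0.  ] t 27.2333
```

```bash
python3 -m creep '[[[-4,-13,-10,0,-0.7,0],[0,0,-20,0,0,0],[0,0,-15,0,0,0],[0,0,0,0,0,0],[0,0,0,0,0,0]]]'>/dev/null; python3 need.py .45 .105 .2438;python3 -m creep '[[[0,0,0,0,0,0]]]'; python3 need.py .45 .105 .2438
```

```text
pos [0.4531 0.1066 0.2691] need mm [ -3.1  -1.6 -25.3] rot [-0.02  0.28 -0.  ] t 27.65
time: 27.73
tool_pos: [0.4536, 0.1071, 0.2691]
tool_rot: [3.139, 0.004, 2.774]
contact_force: [-0.3, 0.5, -1.7]
opening: 0.0501
pos [0.4536 0.1071 0.2691] need mm [ -3.6  -2.1 -25.3] rot [-0.03  0.26 -0.  ] t 27.7333
```

```bash
python3 -m creep '[[[-4,-2,-8,0,0.3,0],[0,0,-8,0,0,0],[0,0,-3,0,0,0],[0,0,0,0,0,0]]]'>/dev/null; python3 need.py .45 .105 .2438;python3 -m creep '[[[0,0,0,0,0,0]]]'|grep force; python3 need.py .45 .105 .2438
```

```text
pos [0.4505 0.1059 0.25  ] need mm [-0.5 -0.9 -6.2] rot [-0.05  0.17 -0.  ] t 28.0667
contact_force: [-1.1, -0.0, -2.9]
pos [0.4505 0.1059 0.2499] need mm [-0.5 -0.9 -6.1] rot [-0.05  0.16 -0.  ] t 28.15
```

```bash
python3 -m creep '[[[-0.5,-1,-2,-0.1,0.2,0],[0,0,-1.5,0,0,0]]]'|grep -E 'pos|force'; for i in 1 2 3; do python3 -m creep '[[[0,0,-1.5,0,0,0]]]' | grep -E 'pos|force'; done; python3 need.py .45 .105 .2438
```

```text
tool_pos: [0.4502, 0.1049, 0.2466]
contact_force: [-0.1, -0.3, -2.4]
tool_pos: [0.4503, 0.1048, 0.2452]
contact_force: [0.2, -0.3, -1.8]
tool_pos: [0.4503, 0.1048, 0.2436]
contact_force: [-0.2, -0.7, 6.7]
tool_pos: [0.4505, 0.1046, 0.2434]
contact_force: [-8.2, -2.2, 28.3]
pos [0.4505 0.1046 0.2434] need mm [-0.5  0.4  0.4] rot [0.07 0.11 0.  ] t 28.5667
```

Contact on the tray floor. I'll release, rise, and look.

```bash
python3 -m creep '[[[0,0,0,0,0,0],[0,0,0,0,0,0],[0,0,0,0,0,0],[0,0,0,0,0,0],[0,0,0,0,0,0]]]' -1; python3 -m creep '[[[0,0,0,0,0,0]]]'>/dev/null; python3 -m creep '[[[0,0,25,0,0,0],[0,0,35,0,0,0],[0,0,35,0,0,0],[0,0,35,0,0,0],[0,0,25,0,0,0]]]'>/dev/null; python3 -m creep '[[[28,-10,0,0,0,0],[28,-10,0,0,0,0],[20,-10,0,0,0,0],[0,0,0,0,0,0],[0,0,0,0,0,0]]]'; python3 - <<'E'
from h import *
s,im=shot('wrist','w8.png'); print(s['tool_pos'],s['tool_rot'],s['time'])
m,P=campose('wrist',s); print(proj(m,P,[[.448,.1055,.099],[.448,.1055,.018]]))
np.savez('w8.npz',p=s['tool_pos'],r=s['tool_rot'])
s2,t=shot('top','top3.png')
a=cv2.resize(im[0:260,190:450],(480,480)); b=cv2.resize(t[190:300,320:480],(320,220))
cv2.imwrite('pics/c8.png',np.hstack([a,cv2.copyMakeBorder(b,0,260,0,0,0)]))
E
```

```text
time: 28.98
tool_pos: [0.4512, 0.1046, 0.2448]
tool_rot: [3.141, 0.006, 2.776]
contact_force: [0.6, 0.3, -0.2]
opening: 0.0786
time: 29.9
tool_pos: [0.5269, 0.0737, 0.4078]
tool_rot: [3.142, 0.004, 2.777]
contact_force: [0.4, 0.2, 0.7]
opening: 0.0921
[0.52692388 0.07368803 0.40775519] [3.14150135 0.00394896 2.77733612] 29.9
[[327.07633973 120.08509191]
 [326.58067358 125.52713215]]
```

View pics/c8.png

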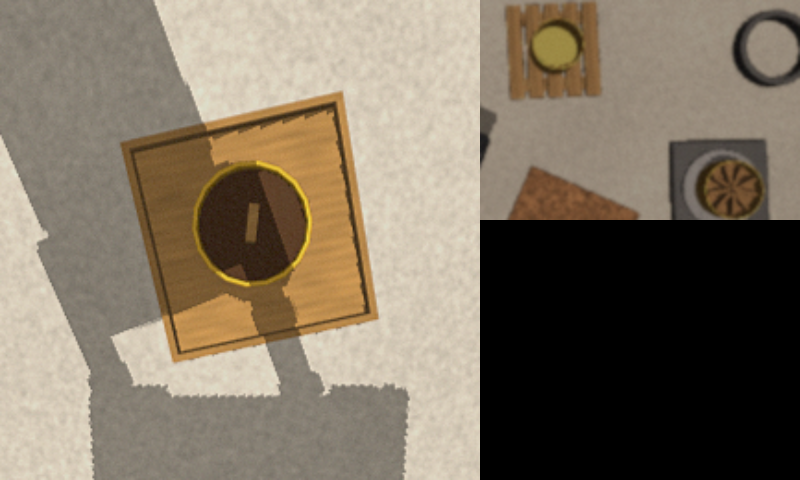

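Candle rim (252,224) and tray corners centred at (254,228) in the crop; all three tins are upright. Next are the numeric offsets and a check that the bystanders haven't moved.

```bash
python3 - <<'E'
from h import *
d=np.load('w8.npz'); m,P=campose('wrist',dict(tool_pos=d['p'],tool_rot=d['r']))
f=lambda q:(np.array(q)+.5)/(480/260)-.5+[190,0]
b=onplane(m,P,f([(121,143),(342,92),(378,318),(174,361)]),.018); t=onplane(m,P,f([(193.5,224),(311.5,224),(252.5,161),(252.5,287)]),.099)
print('carton',b.mean(0),'candle',t.mean(0),'off mm',((t.mean(0)-b.mean(0))*1000).round(1)[:2], np.linalg.norm(t[0]-t[1]))
a=cv2.imread('pics/top0.png');c=cv2.imread('pics/top3.png')
for n,(x,y,w,h) in dict(jar=(262,132,36,36),tape=(440,188,52,52),spatula=(135,290,85,80)).items():
    A=a[y:y+h,x:x+w].astype(np.float32).mean(2);C=c[y:y+h,x:x+w].astype(np.float32).mean(2)
    print(n,cv2.phaseCorrelate(A,C,cv2.createHanningWindow((w,h),cv2.CV_32F)))
print('mat region sat std',c[200:238,170:208].std(), 'first',a[200:238,170:208].std())
E
```

```text
carton [0.44873219 0.1058718  0.018     ] candle [0.44881096 0.10475581 0.099     ] off mm [ 0.1 -1.1] 0.04859078366775505
jar ((-0.021568863418895745, 0.10302882885675757), 0.834971417983373)
tape ((0.1401072351076209, -0.046909252128806145), 0.8008536566432121)
spatula ((-0.03821798021467515, 0.07464392457159619), 0.9518139129214817)
mat region sat std 28.405579177538065 first 26.42006248124094
```

```bash
python3 -c "
from cell import robot
print(robot.hand_in(), robot.observe()['time'])"
```

```text
the job is handed in; nothing more can be done
the job is handed in; nothing more can be done
```

The tins are sorted as asked, and I handed the job in at about 30 s. I parked the candle on the small cork mat and let it go. Then I moved the empty tin to the board, the packed tin to the scale and the candle to the cardboard tray.

- **Position:** the last pictures show all three tins upright. The candle is about 1 mm from the tray's centre and the packed tin about 1–2 mm from the platter's centre. The empty tin is within about 3 mm of the board's centre, read from the coarser top camera.
- **Left as it was:** the jar, tape roll and spatula did not move in the top view (under 0.2 px). The mat should be free, as the candle was lifted off it. My pixel check of the mat agreed, but I did not look at a final picture of that spot.
- **Set-downs:** the forces I read stayed under 30 N, and each tin touched down within 1 mm of the expected height.
- **Disagreements:** the top and wrist cameras differed by up to about 5 mm around the tray, so I used values in between. The closed gripper also read 66.7 mm on the 68 mm packed tin, but a picture showed it centred in the fingers.

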